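# Shut the tagged stopcock under the stairs

### The arm

A 6-joint arm with a two-finger parallel gripper is mounted at the origin on the work surface. World frame = base frame: x ahead of the robot, y to its left, z up, the work surface at z = 0. Lengths are in m, angles in rad, forces in N, time in s.
With the tool pointing down it reaches from about 0.425 to 0.925 m from the base axis. Payload 12.5 kg.
Tool frame: the origin (TCP) lies at the centre of the arm's flange, where the gripper is bolted on; the fingertips stand 173 mm ahead of it and the grasp point (between the pads) lies arm.tcp_to_grasp ahead of it (arm.tcp_to_grasp is the distance from the TCP to the grasp point, in m); z points along the fingers, x is the direction in which the jaws open and shut, and the axes are right-handed (so a half turn about z gives the same grasp; the last joint's range is limited). The gripper opens to 85 mm and grips with 20 to 120 N. Pads are 22 mm wide; open, the fingers measure 114 mm over their backs; the gripper's body (76 mm by 85 mm) begins 54 mm behind the grasp point. The pads swing forward as they close: fully open they stand 13 mm farther back than shut.
Start: joints at [-1.234, 0.491, 1.559, -0, 1.092, -0.106], TCP at [0.268, -0.565, 0.405] pointing down, gripper open.
Joint ranges: [-3.1, 3.1], [-0.84, 2.19], [0.05, 2.79], [-1.13, 4.28], [0.06, 2.93], [-2.69, 2.69]. Speed limits (rad/s): [2.22, 2.22, 2.79, 3.14, 3.14, 3.14].

### API

Orientations are given as a unit quaternion [x, y, z, w].
In Python, from cell import arm gives the robot as it stands. The module is installed in compiled form; this text tells all that it offers.
- The arm moves only by the tool apply_moves, never from a script. Its argument "increments" is a list of rows, each a list of 4 numbers: the shift along the world's x, y, z in mm, then the turn about the world's z in degrees. In form: [[dx, dy, dz, twist], ...]. A call has 1 to 10 rows; each row is the pose to reach, as a shift and turn from the pose measured when the call began; what a row does not reach only later rows make up. A row lasts 1/10 s, in which the tool goes at most 50 mm and 8.59 degrees, less where a joint would pass 70% of its speed; a pose out of reach is approached as far as the arm can. A call with a gripper value outside its range is refused whole. "grip" is the finger opening in mm, from 0 to 85.4, set as the call begins (left out, the last holds). The fingers move at their own pace and stop on an object; "grip_force" is the grip in N (left out, the last holds). Time passes only in rows, so rows that repeat a pose let the fingers close. It gives the time, the measured TCP pose, the force and the opening at its end, in the units of the state.
- arm.read_state(): the state, without advancing time (a new reading comes with each control period).
- arm.snapshot(name): name is "scene" or "top"; returns a dict with "frame" (384x512x3 uint8, red, green, blue), "z_map" (384x512 float32, m along the optical axis (not along the pixel's ray), 0 where there is no reading), "fovy" (degrees; the focal length in pixels is half the picture's height over the tangent of half this angle, whatever the lens; pixels are square), "cx", "cy" (the principal point, pixels), "rvec" (rotation vector, rad) and "tvec" (3), from world to camera coordinates, as OpenCV has them. Camera axes: x right, y down, z forward; pixel columns grow to the right and rows downward; lengths in m; the calibration is good to about 2 mm. A picture is of the moment at which its call begins.
- arm.close_job(): hands the job in, once; it reports no verdict.
The state is a dict: "t": time; "qpos": joint angles; "dq": joint speeds; "effort": joint torques, N m; "tcp_pos": TCP position; "eef_rot": TCP orientation; "contact_force": force on the tool from outside, world axes, zero at the start; "ft_torque": the same for the moment, N m; "finger_gap": finger opening in m.
Only numpy, scipy, OpenCV 4.12 (cv2) and the standard library are available. Lean on these libraries where they do the work, as an engineer would, in place of code of your own. Each camera call takes 0.05 s, during which the arm holds its last target. There are 200 camera calls.

### The job

Push the sliding cover of the white stopcock box all the way back, away from you, to uncover the two valve handles, then push the handle that carries the rectangular tag frame on its hub clockwise round to its stop, so that the valve is fully shut. Use the fingertips only to push: leave the cover open and the other handle as it is, do not pick up or shift the bowl, torch or keys, and finish clear of everything.

Things in the scene. Friction and masses are not known exactly. Their poses are not given: they have to be found in the camera images.
- stopcock_box: White plastic box, fixed, 260 (x) x 250 (y) x 74 mm high. Origin: centre of underside; x points away from the robot within 0.35 rad, y left, z up. Near half: open bay, inside x -124 to 4, y -120 to 120 mm, with both valves; near wall 6 mm thick, 63 high; side walls 5 mm thick, 74 high, full length. Rear half closed, top 63 high; two pipes stick out 38 mm at the rear, 28 high.
- cover (a joint): Slide of the flat white cover (130 x 236 mm, 5 mm thick, top 69 mm above the cabinet top). 0 = bay covered, 0.120 m = fully back over the rear half, at its stop; grows along the box's +x. Starts between 0 and 0.02. About 2.5 N of friction plus light damping (8 N per m/s), no spring: it stays where it is left.
- cover_lip (a point): Middle of the upright near face of the cover's raised push lip, at the cover's near edge: 160 mm wide along the box's y, 69 to 87 mm above the cabinet top (this point: 78), 10 mm thick, with a ramp behind. Moves with the cover; axes as the box's. Push this face along the box's +x.
- tagged_handle (a joint): Turn of the tagged valve's handle: 0 = open, handle pointing along the box's -x (to the robot); 1.571 rad = fully shut at its stop, pointing along the box's +y (left). Grows clockwise seen from above. Starts between 0 and 0.4. About 0.12 N m of friction (some 2.5 N at the handle), no spring: it stays where it is left.
- tagged_axis (a point): On the upright turning axis of the tagged handle, at the bar's mid-height, 52 mm above the cabinet top; at box x = -45 and box y = -58 or +42 mm (the plain valve has the other place). The tag, an open rectangular aluminium frame 48 mm (along the bar) x 36 mm, 3 mm thick, with a white card inside, lies flat on the hub, 58 to 61 mm high, and turns with the bar.
- tagged_tip (a point): Free end of the tagged handle: a flat steel bar 14 mm wide, 46 to 58 mm above the cabinet top, reaching 68 mm from its axis to this point (mid-height). The brass valve body and pipe under it, along the box's x, are at most 35 mm high and 29 mm wide.
- plain_axis (a point): The same point as tagged_axis for the other valve, whose steel handle is of equal size but has only a small round dome nut on the hub, no frame. It also starts 0 to 0.4 rad from the box's -x. To be left alone.
- plain_tip (a point): Free end of the plain handle's bar, 68 mm from its axis, at mid-height.
- bowl: Glass key bowl, loose, 120 mm across the rim, 55 mm high; origin at the centre of its underside. Stands to the left of the box.
- torch: Chrome torch lying down, loose, 150 mm long, 36 mm thick at head and tail; origin under its middle, its x along its length. Lies to the right of the box.
- key1: Copper-coloured key lying flat, loose, 57 mm long, 24 mm wide, 4 mm thick; origin near its middle, underside. Lies between the robot and the box.
- key2: A second such key, lying to the left of the first, between the robot and the box.

How it is judged:
By the outcome, as a careful person would: the job done as asked, in the order asked, and still so for the second after the job is handed in, with the robot touching nothing.
It also fails if it takes over 48 s, if anything falls off the work surface, if the arm or the gripper's body presses on something with over 40 N, if the wrist force passes 120 N, or if a joint passes its speed limit or range.

## Working session

There is one attempt and no reset: what is moved stays moved. The work goes in short steps, Python scripts to look and compute and a tool call to move; the robot and the scene stay as the last step left them, time stands still between calls to the robot, and variables do not carry over. Pictures are saved under pics/ and viewed, about 8 in all and at most 12, crops included, and the job is handed in when it is done.

Besides the shell and the picture viewer there is one more tool, called after "Emit:" by a JSON object that holds its "api" and its "payload". apply_moves: Moves the arm, as the interface text tells. Its arguments: {"type":"object","properties":{"increments":{"type":"array","items":{"type":"array","items":{"type":"number"}}},"grip":{"type":"number"},"grip_force":{"type":"number"}},"required":["increments"]}

```bash
mkdir -p pics; cat > h.py <<'E'
import numpy as np, cv2
from cell import arm
def snap(n):
    s=arm.snapshot(n); f=s['frame'].shape[0]/2/np.tan(np.radians(s['fovy'])/2)
    R=cv2.Rodrigues(np.array(s['rvec'],float))[0]; t=np.array(s['tvec'],float).ravel()
    z=s['z_map']; v,u=np.mgrid[:z.shape[0],:z.shape[1]]
    P=np.stack([(u-s['cx'])/f*z,(v-s['cy'])/f*z,z],-1)
    W=(P-t)@R; W[z==0]=np.nan
    s.update(f=f,R=R,t=t,W=W); return s
def ray(s,u,v,h):
    d=s['R'].T@np.array([(u-s['cx'])/s['f'],(v-s['cy'])/s['f'],1]); c=-s['R'].T@s['t']
    return c+d*(h-c[2])/d[2]
def proj(s,p):
    q=s['R']@np.array(p)+s['t']; return q[:2]/q[2]*s['f']+[s['cx'],s['cy']]
def save(s,name,crop=None,k=1):
    im=s['frame'][...,::-1]
    if crop: im=im[crop[1]:crop[3],crop[0]:crop[2]]
    cv2.imwrite('pics/'+name,cv2.resize(im,None,fx=k,fy=k,interpolation=cv2.INTER_CUBIC))
E
python3 - <<'E'
from h import *
print(arm.read_state(), arm.tcp_to_grasp)
a=snap('top');b=snap('scene')
save(a,'top1.png',k=1.5);save(b,'scene1.png',k=1.5)
for s in(a,b): print(-s['R'].T@s['t'],s['f'],s['R'][2])
W=a['W'];m=(W[...,2]>.055)&(W[...,2]<.1)
print(m.sum()); v,u=np.nonzero(m);print(u.min(),u.max(),v.min(),v.max())
E
```

```text
{'t': 0.0, 'qpos': array([-1.23361926e+00,  4.91586299e-01,  1.55945413e+00, -2.25151400e-05,
        1.09172355e+00, -1.05605822e-01]), 'dq': array([ 2.91637122e-05, -1.03399622e-03, -6.92680676e-04, -4.00146048e-04,
       -1.28276096e-03,  5.10075784e-04]), 'effort': array([ 4.11287820e-04, -6.18450093e+01, -2.61586940e+01, -4.27294697e-05,
        4.14852519e-03, -4.24433182e-06]), 'tcp_pos': array([ 0.2677902 , -0.56468981,  0.4041094 ]), 'eef_rot': array([ 8.45122635e-01, -5.34572156e-01, -4.65395897e-04, -3.55680685e-04]), 'contact_force': array([ 0.21594671, -0.82243313, -0.41177745]), 'ft_torque': array([-0.02090751, -0.02073104, -0.04257488]), 'finger_gap': 0.08543207128966306} 0.1547
[0.45445259 0.06622745 1.01271696] 472.4667680686042 [ 0.12424522 -0.0055861  -0.99223582]
[0.90299149 0.55879014 0.91283224] 470.6476998459438 [-0.3404777  -0.50614923 -0.79239377]
16023
77 308 116 269
```

View pics/top1.png

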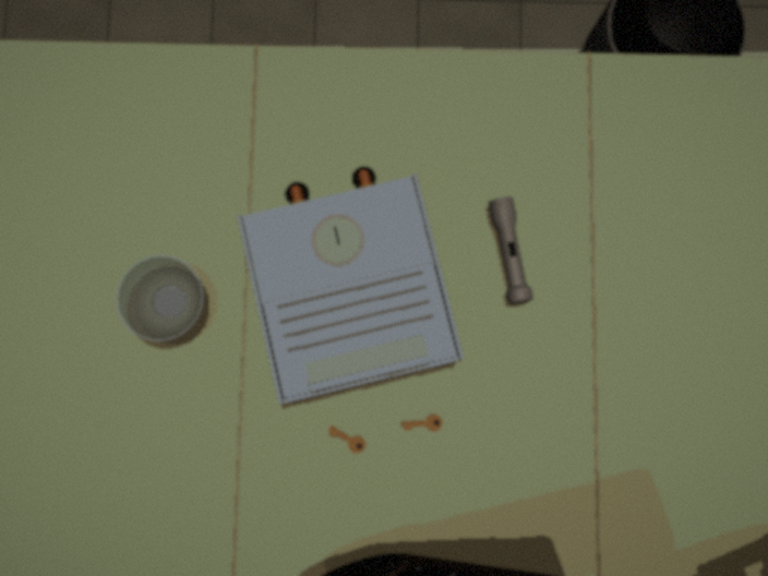

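View pics/scene1.png

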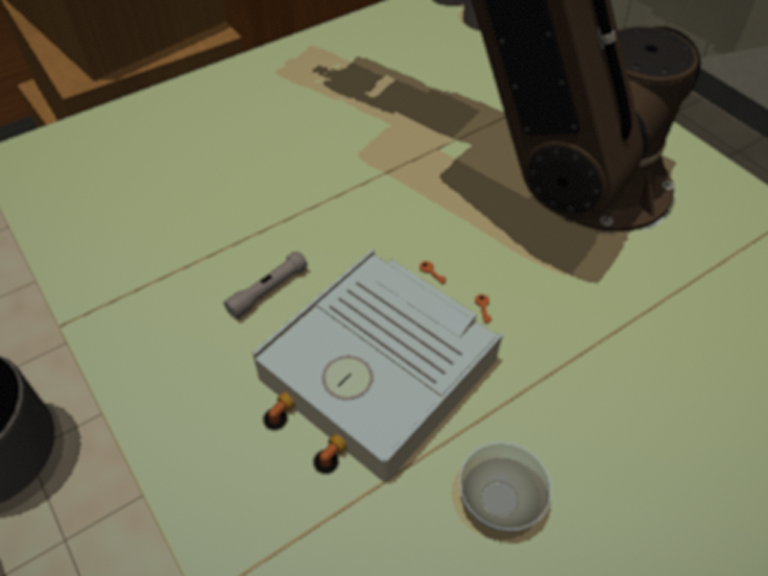

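The top view shows the box with corners (1.5x pixels) at about (241,217), (414,177), (460,360) and (282,404). The lip runs along its near edge at about (368,362), the bowl is left, the torch right, and the keys at (348,440) and (422,423). Next I fit the box pose from depth.

```bash
python3 - <<'E'
from h import *
a=snap('top');W=a['W']
x,y,z=W[...,0],W[...,1],W[...,2]
m=(z>.045)&(z<.1)&(x>.35)
n,l,st,c=cv2.connectedComponentsWithStats(m.astype(np.uint8))
for i in range(1,n):
    if st[i,4]>100: print(i,st[i],W[l==i].mean(0))
k=1+np.argmax(st[1:,4]); p=W[l==k]
r=cv2.minAreaRect((p[:,:2]*1000).astype(np.float32)); print(r, cv2.boxPoints(r))
for (u,v),h in zip([(241,217),(414,177),(460,360),(282,404)],[.074]*4): print(ray(a,u/1.5,v/1.5,h))
q=p[p[:,2]>.080]; print('lip',len(q),cv2.minAreaRect((q[:,:2]*1000).astype(np.float32)),np.percentile(q[:,2],[50,95]))
print('table',np.nanmedian(z[250:330,20:100]))
E
```

```text
1 [  158   116   151   154 15844] [0.57397927 0.09923923 0.06822241]
2 [ 77 170  58  58 617] [0.56056196 0.36664283 0.05264966]
((576.6912841796875, 99.44549560546875), (260.67938232421875, 250.361572265625), 14.850736618041992) [[418.6213    187.03854  ]
 [482.7894    -54.960144 ]
 [734.7612     11.8524475]
 [670.59314   253.85114  ]]
[0.66714002 0.24582979 0.074     ]
[0.72813608 0.0130047  0.074     ]
[ 0.48120275 -0.05130385  0.074     ]
[0.41900282 0.1811877  0.074     ]
lip 937 ((482.51904296875, 45.925048828125), (64.94647979736328, 214.01864624023438), 31.205860137939453) [0.0855162  0.08961919]
table 0.00022182748066928702
```

```bash
cat >> h.py <<'E'
C=np.array([.5757,.0993]); YAW=np.radians(14.7)
ux=np.array([np.cos(YAW),np.sin(YAW)]); uy=np.array([-ux[1],ux[0]])
def b2w(x,y): return C+ux*x/1000+uy*y/1000
def w2b(p): d=(np.asarray(p)[...,:2]-C)*1000; return np.stack([d@ux,d@uy],-1)
E
python3 - <<'E'
from h import *
a=snap('top');W=a['W'];B=w2b(W);z=W[...,2]*1000
m=(abs(B[...,0])<150)&(abs(B[...,1])<60)
for x in range(-145,-95,3):
    k=m&(abs(B[...,0]-x)<1.5); print(x,k.sum(),np.round(np.nanmedian(z[k]),1))
k=(abs(B[...,0])<80)
for y in list(range(-135,-110,3))+list(range(113,137,3)):
    q=k&(abs(B[...,1]-y)<1.5); print(y,q.sum(),np.round(np.nanmedian(z[q]),1))
s=arm.read_state(); R=cv2.Rodrigues
from scipy.spatial.transform import Rotation as Ro
print(Ro.from_quat(s['eef_rot']).as_matrix()[:,0], YAW)
p=b2w(-152,0);print('target',p, (p-s['tcp_pos'][:2])*1000)
for n,q in(('k1',(422,423)),('k2',(348,440))): print(n,ray(a,q[0]/1.5,q[1]/1.5,.002))
E
```

```text
-145 78 0.5
-142 81 0.6
-139 81 1.0
-136 79 0.5
-133 81 0.5
-130 79 2.3
-127 91 63.9
-124 95 64.4
-121 95 87.4
-118 97 87.8
-115 95 87.7
-112 96 86.0
-109 93 84.6
-106 95 82.5
-103 92 81.5
-100 93 79.1
-97 89 77.9
-135 56 1.2
-132 0 nan
-129 0 nan
-126 22 74.1
-123 116 74.7
-120 156 69.2
-117 108 67.5
-114 113 67.7
-111 115 67.7
113 121 67.9
116 110 67.9
119 159 64.8
122 121 74.3
125 50 73.9
128 0 nan
131 0 nan
134 34 1.3
[ 4.28464508e-01 -9.03558369e-01 -6.62780881e-04] 0.2565634000431664
target [0.4286753  0.06072879] [160.86692979 625.43269071]
k1 [ 0.39399434 -0.00744412  0.002     ]
k2 [0.36844084 0.09586994 0.002     ]
  return np.nanmean(a, axis, out=out, keepdims=keepdims)
```

Emit:
{"api": "apply_moves", "payload": {"increments": [[40,30,0,-5],[75,65,0,-10],[110,100,0,-10.7],[140,140,0,-10.7],[160,185,0,-10.7],[175,232,0,-10.7],[185,280,0,-10.7],[185,330,0,-10.7],[185,380,0,-10.7],[185,430,0,-10.7]], "grip": 0}}

```text
t: 1.2
tcp_pos: [0.4524, -0.1328, 0.4043]
eef_rot: [0.792, -0.611, -0.0, -0.0]
contact_force: [1.6, 0.2, 0.6]
finger_gap: 0.0001
```

```bash
cat > st.py <<'E'
from h import *; import sys
from scipy.spatial.transform import Rotation as Ro
s=arm.read_state(); M=Ro.from_quat(s['eef_rot']).as_matrix()
print('t',s['t'],'tcp',s['tcp_pos'].round(4),'box',w2b(s['tcp_pos']).round(1),'tipz',round(s['tcp_pos'][2]-.173,4),'jaw',np.degrees(np.arctan2(M[1,0],M[0,0])).round(1),'zax',M[:,2].round(3),'F',s['contact_force'].round(1),'gap',s['finger_gap'],s['qpos'].round(2))
if len(sys.argv)>2:
    p=b2w(float(sys.argv[1]),float(sys.argv[2])); print('delta',((p-s['tcp_pos'][:2])*1000).round(1))
E
python3 st.py -150 0
```

```text
t 1.2 tcp [ 0.4524 -0.1328  0.4043] box [-178.1 -193.2] tipz 0.2313 jaw -75.3 zax [-0.     0.001 -1.   ] F [1.6 0.2 0.6] gap 5.432432652614323e-05 [-0.43  0.27  1.92  0.    0.95  0.89]
delta [-21.8 194. ]
```

Emit:
{"api": "apply_moves", "payload": {"increments": [[-10,48,0,0],[-22,96,0,0],[-22,145,0,0],[-22,194,0,0],[-22,194,-45,0],[-22,194,-90,0],[-22,194,-130,0],[-22,194,-155,0],[-22,194,-155,0]]}}

```text
t: 2.1
tcp_pos: [0.4301, 0.0612, 0.247]
eef_rot: [0.792, -0.611, -0.002, 0.001]
contact_force: [-0.7, 0.1, 1.4]
finger_gap: 0.0002
```

```bash
python3 st.py -15 0; python3 - <<'E'
from h import *
s=snap('scene'); save(s,'s2.png',(130,90,400,340),2.4)
E
```

```text
t 2.1 tcp [0.4301 0.0612 0.247 ] box [-1.505e+02  1.000e-01] tipz 0.074 jaw -75.3 zax [-0.005  0.001 -1.   ] F [-0.7  0.1  1.4] gap 0.00022628131703745355 [-0.01  0.49  2.17  0.    0.49  1.3 ]
delta [131.1  34.3]
```

View pics/s2.png

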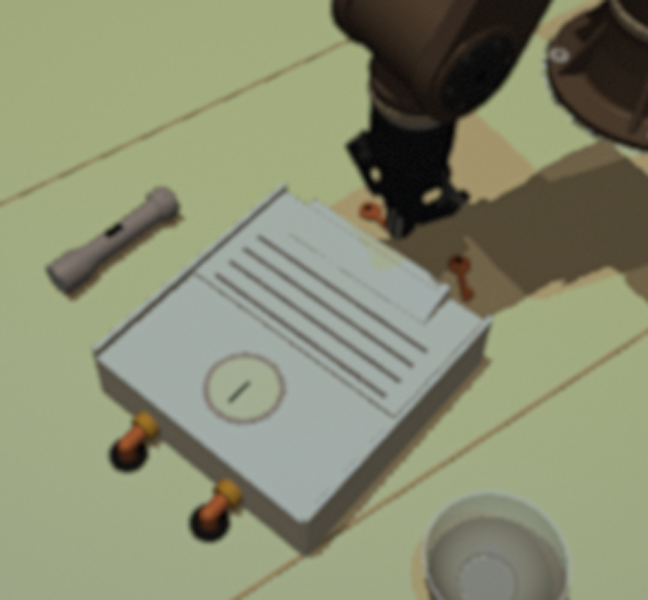

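Fingertips at (400,235) stand just before the middle of the lip. Pushing.

Emit:
{"api": "apply_moves", "payload": {"increments": [[10,3,2,0],[19,5,2,0],[29,8,2,0],[41,11,2,0],[53,14,2,0],[65,17,2,0],[77,20,2,0],[89,23,2,0],[101,26.5,2,0],[113,29.5,2,0]]}}

```text
t: 3.15
tcp_pos: [0.5445, 0.091, 0.2505]
eef_rot: [0.792, -0.611, -0.002, 0.001]
contact_force: [-2.8, -0.7, 1.8]
finger_gap: 0.0002
```

```bash
python3 st.py -10 0
```

```text
t 3.15 tcp [0.5445 0.091  0.2505] box [-32.3  -0.1] tipz 0.0775 jaw -75.3 zax [-0.003  0.001 -1.   ] F [-2.8 -0.7  1.8] gap 0.00019958829391939018 [0.05 0.6  1.88 0.   0.67 1.36]
delta [21.5  5.7]
```

Emit:
{"api": "apply_moves", "payload": {"increments": [[4,1,0,0],[8,2,0,0],[12,3,0,0],[15,4,0,0],[18,5,0,0],[20,5.5,0,0],[22,6,0,0],[22,6,0,0]]}}

```text
t: 3.95
tcp_pos: [0.5612, 0.0953, 0.25]
eef_rot: [0.792, -0.611, -0.009, 0.009]
contact_force: [-44.9, -21.4, 31.0]
finger_gap: 0.0003
```

```bash
python3 st.py -10 0
```

```text
t 3.95 tcp [0.5612 0.0953 0.25  ] box [-15.   -0.2] tipz 0.077 jaw -75.3 zax [-0.025 -0.003 -1.   ] F [-44.9 -21.4  31. ] gap 0.0003340718044724879 [ 0.05  0.62  1.84 -0.    0.72  1.37]
delta [4.8 1.4]
```

Cover is at its stop. Back off and lift.

Emit:
{"api": "apply_moves", "payload": {"increments": [[-6,-1.5,0,0],[-20,-5,0,0],[-20,-20,40,0],[-30,-60,70,0],[-35,-105,80,0],[-35,-150,80,0],[-35,-200,80,0],[-35,-230,80,0],[-35,-230,80,0]]}}

```text
t: 4.85
tcp_pos: [0.5263, -0.1381, 0.3302]
eef_rot: [0.791, -0.612, -0.008, 0.009]
contact_force: [-0.9, 0.0, 1.0]
finger_gap: 0.0001
```

```bash
python3 st.py; python3 - <<'E'
from h import *
s=snap('top'); save(s,'t3.png',(140,100,320,290),3.1)
B=w2b(s['W']);z=s['W'][...,2]*1000
m=(abs(B[...,1])<60)
for x in range(-15,16,3):
    k=m&(abs(B[...,0]-x)<1.5); print(x,np.round(np.nanmedian(z[k]),1))
E
```

```text
t 4.85 tcp [ 0.5263 -0.1381  0.3302] box [-108.  -217.1] tipz 0.1572 jaw -75.5 zax [-0.023 -0.004 -1.   ] F [-0.9  0.   1. ] gap 9.99702869219978e-05 [-0.38  0.47  1.84 -0.02  0.85  0.95]
-15 6.0
-12 6.6
-9 74.9
-6 85.5
-3 86.1
0 87.4
3 85.4
6 83.9
9 82.4
12 80.2
15 78.7
```

View pics/t3.png

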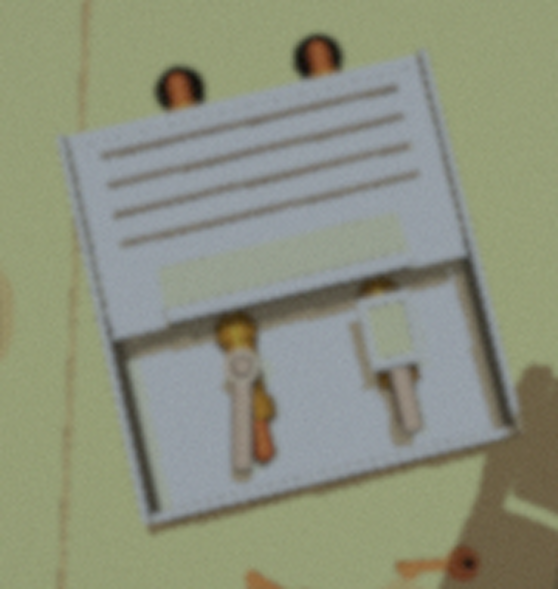

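The cover is back. The tagged handle is the right one: frame centred at (387,330) and tip at (410,432). The plain handle has its hub at (242,365) and tip at (242,475).

```bash
python3 - <<'E'
from h import *
s=snap('top')
f=lambda u,v,h: w2b(ray(s,140+u/3.1,100+v/3.1,h))
for n,u,v,h in(('hub',387,330,.061),('tip',410,432,.058),('phub',242,365,.06),('ptip',242,475,.058)): print(n,f(u,v,h).round(1))
z=s['W'][...,2]; B=w2b(s['W'])
for c in((-45,-58),(-45,42)):
    d=B-np.array(c); r=np.hypot(d[...,0],d[...,1]); k=(z>.048)&(z<.066)&(r>28)&(r<75)&(d[...,0]<-15); q=d[k]
    print(k.sum(), np.degrees(np.arctan2(np.median(q[:,1]),-np.median(q[:,0]))), r[k].max(), q.mean(0))
E
python3 st.py -105 -92
```

```text
hub [-44.4 -57.7]
tip [-112.3  -56.7]
phub [-44.6  39.5]
ptip [-113.8   55.6]
151 -0.35735466807875516 74.4041505519626 [-45.57631529  -4.97579506]
137 12.816437778198841 65.98415222531887 [-45.9317487   10.48304105]
t 4.95 tcp [ 0.5262 -0.1352  0.33  ] box [-107.4 -214.2] tipz 0.157 jaw -75.4 zax [-0.024 -0.003 -1.   ] F [0.7 0.3 0.1] gap -7.99295274916067e-05 [-0.37  0.47  1.84 -0.02  0.86  0.95]
delta [-28.7 118.8]
```

Emit:
{"api": "apply_moves", "payload": {"increments": [[-5,45,0,0],[-10,90,0,0],[-17,123,0,0],[-17,123,-30,0],[-17,123,-60,0],[-17,123,-75,0],[-17,123,-75,0]]}}

```text
t: 5.65
tcp_pos: [0.5088, -0.0108, 0.2535]
eef_rot: [0.792, -0.611, -0.01, 0.009]
contact_force: [-0.3, 1.0, 0.6]
finger_gap: -0.0001
```

```bash
cat >> st.py <<'E'
print('tip box',w2b(s['tcp_pos']+.173*M[:,2]).round(1))
E
python3 st.py -95 -90
python3 - <<'E'
from h import *
s=snap('top'); W=s['W'];B=w2b(W);z=W[...,2]*1000
for x in range(93,139,3):
    k=(abs(B[...,1])<100)&(abs(B[...,0]-x)<1.5); print(x,np.round(np.nanmedian(z[k]),1),end='; ')
print()
for x in range(-20,6,2):
    k=(abs(B[...,1])<70)&(abs(B[...,0]-x)<1.); print(x,k.sum(),np.round(np.nanmedian(z[k]),1),end='; ')
s=snap('scene'); save(s,'s4.png',(150,80,350,280),3)
E
```

```text
t 5.65 tcp [ 0.5088 -0.0108  0.2535] box [-92.7 -89.5] tipz 0.0805 jaw -75.3 zax [-0.027 -0.003 -1.   ] F [-0.3  1.   0.6] gap -8.393228995713807e-05 [-0.15  0.55  1.98 -0.01  0.64  1.17]
delta [-2.2 -1. ]
tip box [-97.3 -88.8]
93 70.1; 96 69.5; 99 69.5; 102 69.4; 105 69.7; 108 69.8; 111 70.6; 114 69.7; 117 69.6; 120 68.9; 123 63.7; 126 63.8; 129 63.6; 132 62.0; 135 nan; 138 33.3; 
-20 52 5.7; -18 50 5.5; -16 52 5.9; -14 49 5.0; -12 54 5.8; -10 140 71.9; -8 114 85.8; -6 111 84.4; -4 111 85.7; -2 87 85.9; 0 61 87.3; 2 61 86.0; 4 65 84.8;
  return np.nanmean(a, axis, out=out, keepdims=keepdims)
```

View pics/s4.png

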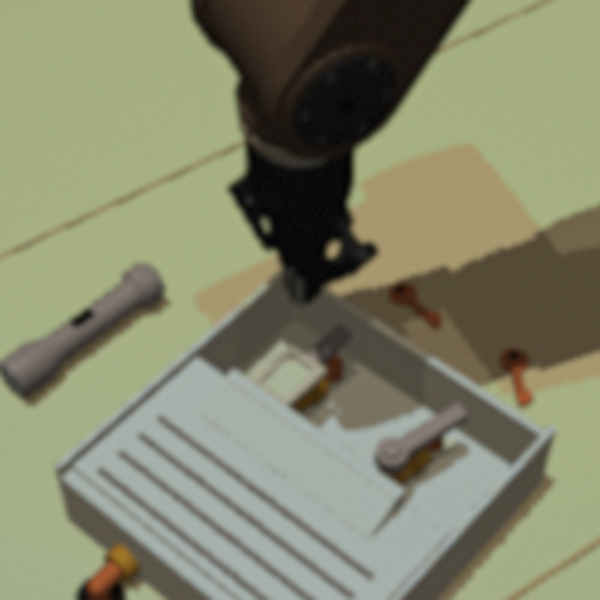

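Fingertips at (300,295) hover over the right side of the tagged bar, at (330,345), and the cover spans box x -10 to 121, consistent with fully back. Descending.

Emit:
{"api": "apply_moves", "payload": {"increments": [[0,0,-15,0],[0,0,-28,0],[0,0,-37,0],[0,0,-37,0]]}}

```text
t: 6.15
tcp_pos: [0.5093, -0.0112, 0.2183]
eef_rot: [0.792, -0.611, -0.009, 0.009]
contact_force: [0.7, -0.1, -0.2]
finger_gap: 0.0001
```

```bash
python3 st.py; cat > plan.py <<'E'
from h import *
from scipy.spatial.transform import Rotation as Ro
import sys
s=arm.read_state(); M=Ro.from_quat(s['eef_rot']).as_matrix(); t=(s['tcp_pos']+.173*M[:,2])[:2]
for d in map(float,sys.argv[1:]):
    th=np.radians(d); S,Cc=np.sin(th),np.cos(th)
    e=np.array([-Cc,S]); n=np.array([S,Cc]); ext=7+11*abs(S)+14.5*abs(Cc)
    p=np.array([-45,-58])+50*e-ext*n
    print(d,p.round(1),((b2w(*p)-t)*1000).round(1))
E
python3 plan.py 0 8 16 24 32 40 48 56 64 72 80 85 90 93
```

```text
t 6.15 tcp [ 0.5093 -0.0112  0.2183] box [-92.2 -90. ] tipz 0.0453 jaw -75.3 zax [-0.024 -0.003 -1.   ] F [ 0.7 -0.1 -0.2] gap 6.796911928957044e-05 [-0.15  0.61  2.   -0.01  0.55  1.17]
tip box [-96.4 -89.5]
0.0 [-95.  -79.5] [-1.1 10. ]
8.0 [-97.7 -73.7] [-5.2 14.9]
16.0 [-99.7 -67.3] [-8.8 20.7]
24.0 [-100.7  -60.2] [-11.6  27.2]
32.0 [-100.7  -52.8] [-13.4  34.4]
40.0 [-99.5 -45.1] [-14.2  42.1]
48.0 [-96.9 -37.5] [-13.7  50.2]
56.0 [-93.  -30.1] [-11.8  58.3]
64.0 [-87.8 -23.2] [-8.5 66.3]
72.0 [-81.3 -17.2] [-3.7 73.7]
80.0 [-73.7 -12.3] [ 2.4 80.4]
85.0 [-68.5  -9.9] [ 6.8 84.1]
90.0 [-63.  -8.] [11.7 87.3]
93.0 [-61.1  -7.1] [13.3 88.7]
```

Emit:
{"api": "apply_moves", "payload": {"increments": [[-1,5,-4,0],[-1,10,-4,0],[-5,15,-4,0],[-9,21,-4,0],[-12,27,-4,0],[-13.5,34.5,-4,0],[-14,42,-4,0],[-13.5,50,-4,0],[-13.5,50,-4,0]]}}

```text
t: 7.05
tcp_pos: [0.4957, 0.0399, 0.2142]
eef_rot: [0.792, -0.61, -0.009, 0.009]
contact_force: [-0.2, -0.1, 0.1]
finger_gap: 0.0001
```

```bash
python3 st.py;python3 plan.py 52 60 68 76 84 90 93 97; python3 - <<'E'
from h import *
s=snap('scene'); save(s,'s5.png',(150,80,350,280),3)
E
```

```text
t 7.05 tcp [0.4957 0.0399 0.2142] box [-92.4 -37.2] tipz 0.0412 jaw -75.3 zax [-0.025 -0.003 -1.   ] F [-0.2 -0.1  0.1] gap 0.00012689322640217912 [-0.05  0.61  2.03 -0.01  0.52  1.27]
tip box [-96.7 -36.6]
52.0 [-95.2 -33.7] [0.8 3.2]
60.0 [-90.6 -26.6] [ 3.4 11.2]
68.0 [-84.7 -20.1] [ 7.4 19. ]
76.0 [-77.6 -14.6] [12.9 26.1]
84.0 [-69.6 -10.3] [19.6 32.3]
90.0 [-63.  -8.] [25.4 36.2]
93.0 [-61.1  -7.1] [27.  37.6]
97.0 [-58.4  -6. ] [29.3 39.3]
```

View pics/s5.png

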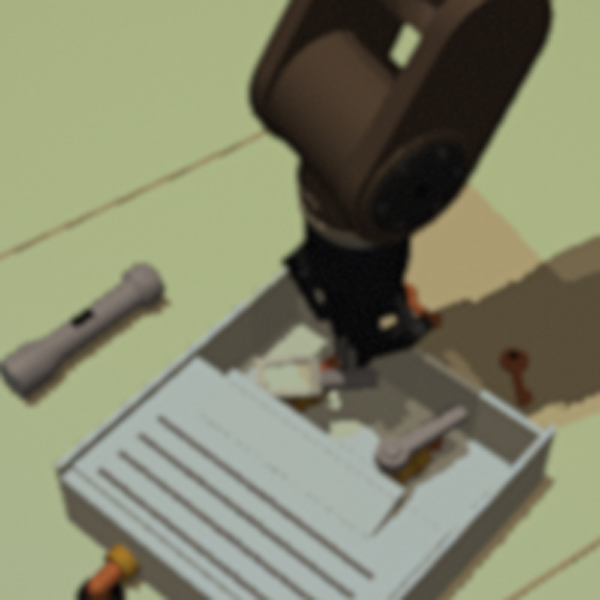

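The tagged bar at (350,380) has turned roughly halfway and the plain one is unmoved. Continuing to the stop.

Emit:
{"api": "apply_moves", "payload": {"increments": [[1,3,0,0],[3.5,11,0,0],[7.5,19,0,0],[13,26,0,0],[19.5,32,0,0],[25,36,0,0],[28,38,0,0],[30,38,0,0],[30,38,0,0]]}}

```text
t: 8.0
tcp_pos: [0.5237, 0.0775, 0.2137]
eef_rot: [0.792, -0.61, -0.012, 0.012]
contact_force: [-16.3, -5.3, 9.4]
finger_gap: -0.0001
```

```bash
python3 st.py
```

```text
t 8.0 tcp [0.5237 0.0775 0.2137] box [-55.8  -7.9] tipz 0.0407 jaw -75.2 zax [-0.034 -0.003 -0.999] F [-16.3  -5.3   9.4] gap -8.725487856068768e-05 [ 0.02  0.64  1.95 -0.    0.59  1.34]
tip box [-61.6  -7. ]
```

Emit:
{"api": "apply_moves", "payload": {"increments": [[3,1,0,0],[5,1.3,0,0],[5,1.3,0,0]]}}

```text
t: 8.3
tcp_pos: [0.5258, 0.0782, 0.2133]
eef_rot: [0.792, -0.61, -0.017, 0.016]
contact_force: [-24.3, -12.8, 15.4]
finger_gap: 0.0001
```

```bash
python3 st.py
```

```text
t 8.3 tcp [0.5258 0.0782 0.2133] box [-53.6  -7.7] tipz 0.0403 jaw -75.2 zax [-0.046 -0.005 -0.999] F [-24.3 -12.8  15.4] gap 0.0001213548526706783 [ 0.02  0.64  1.94 -0.01  0.6   1.34]
tip box [-61.5  -6.5]
```

Tip held at -61.5 while the force rises: firmly on the stop. Back off, lift, clear.

Emit:
{"api": "apply_moves", "payload": {"increments": [[-10,-2.5,0,0],[-23,-6,0,0],[-25,-6.5,0,0],[-25,-6.5,30,0],[-25,-6.5,70,0],[-25,-30,110,0],[-25,-75,130,0],[-20,-125,130,0],[-15,-175,130,0],[-10,-225,130,0]]}}

```text
t: 9.3
tcp_pos: [0.5163, -0.1479, 0.344]
eef_rot: [0.792, -0.61, -0.016, 0.016]
contact_force: [1.0, 0.1, -0.3]
finger_gap: 0.0
```

Emit:
{"api": "apply_moves", "payload": {"increments": [[5,-40,10,0],[10,-80,20,0],[15,-110,20,0],[15,-110,20,0]]}}

```text
t: 9.7
tcp_pos: [0.532, -0.2613, 0.3642]
eef_rot: [0.791, -0.611, -0.015, 0.015]
contact_force: [-0.2, 0.2, -0.3]
finger_gap: 0.0
```

```bash
python3 st.py; python3 - <<'E'
from h import *
s=snap('top'); save(s,'t6.png',(70,100,370,310),2.6)
z=s['W'][...,2]; B=w2b(s['W'])
d=B-np.array((-45,-58)); k=(z>.048)&(z<.066)&(d[...,1]>28)&(d[...,1]<72)&(abs(d[...,0])<30); q=d[k]
print(k.sum(),'axis fit',np.polyfit(q[:,1],q[:,0],1),q.mean(0),q[:,1].max())
d=B-np.array((-45,42)); r=np.hypot(d[...,0],d[...,1]); k=(z>.048)&(z<.066)&(r>28)&(r<75)&(d[...,0]<-28); q=d[k]
print(k.sum(),'plain',np.degrees(np.arctan2(np.median(q[:,1]),-np.median(q[:,0]))))
for x in range(-16,1,2):
    k=(abs(B[...,1])<70)&(abs(B[...,0]-x)<1.); print(x,np.round(np.nanmedian(z[k])*1e3,1),end='; ')
E
```

```text
t 9.7 tcp [ 0.532  -0.2613  0.3642] box [-133.7 -337.7] tipz 0.1912 jaw -75.4 zax [-0.042 -0.006 -0.999] F [-0.2  0.2 -0.3] gap 4.827459218840829e-05 [-0.56  0.49  1.68 -0.03  1.    0.77]
tip box [-141.1 -336.9]
137 axis fit [-0.01299764  0.80932384] [ 0.18904106 47.72271095] 67.45378089445067
133 plain 12.598425371957255
-16 6.6; -14 6.6; -12 6.8; -10 72.1; -8 84.8; -6 85.4; -4 85.5; -2 87.0; 0 87.3;
```

View pics/t6.png

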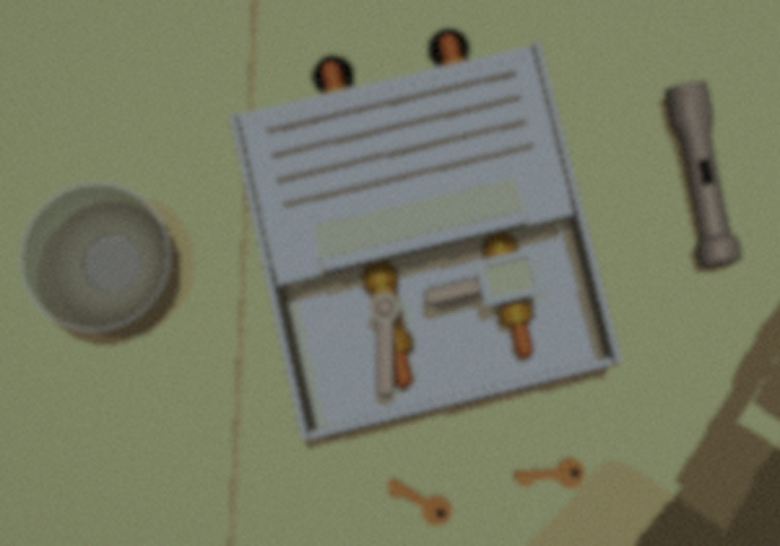

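The tagged bar at (455,292) points left at about 90°. The plain bar (385,350), cover, keys, bowl and torch are where they were, and the arm is clear. Handing in.

```bash
python3 -c "
from cell import arm
print(arm.close_job())"
```

```text
the job is handed in; nothing more can be done
None
```

I pushed the cover fully back, then turned the tagged handle (the right-hand valve) clockwise to its stop. The job is handed in; robot time was 9.7 s of the 48 s allowed.

- **Cover:** it met its stop at about 50 N on the fingertips. In the last picture it sits about 10 mm short of the bay's rear edge in box x, which matches 120 mm of travel if the closed cover starts flush with the box's near face. It did not move while I turned the handle.
- **Tagged handle:** the bar lies within about 1° of the box's +y. The fingertips stayed put while the force rose from about 18 to 27 N, so it is on the stop.
- **Plain handle:** measured at 12.8° before and 12.6° after, so it was left as it was.
- **Other objects:** in the picture the bowl, torch and keys look unmoved. I did not measure them again.
- **Arm:** it finished clear of everything with about zero contact force.

The gripper tilted by 1.4° to 2.6° from the stop contacts and kept that tilt afterwards. I allowed for it in the fingertip positions, and no check failed.

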